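# Turn the pendulum balls over into the fresh tray

### The job

On one of the two sloping bench stands lies a pocketed tray with two steel pendulum balls in it, covered by an empty matching tray laid face-down on top. Grip the two trays together by their overhanging upper end, turn the closed pair over in the air so that the balls drop into the empty tray, and set the pair back on the same stand, with the fresh tray now underneath, the old one on top as its lid and both balls in the fresh tray's pockets. Then let go.

Things in the scene. Friction and masses are not known exactly. Their poses are not given: they have to be found in the camera images.
- stand: Fixed stand under the pair. Origin on the table; z up; its 50 mm wide aluminium board slopes down at 45 deg towards its +x (the robot's right, -y, within 20 deg). A 44 mm ledge at the foot stops the trays; a 54 mm long upper part of the trays overhangs it, with free air beneath. Lift off and set back straight up and down. A twin stand with one uncovered empty tray is not part of the job.
- full_tray: Lower tray, holding the balls: white plastic, 120 (x) x 56 (y) x 24 mm, 120 g. Origin: centre of the outer face of its floor, at first on the board 120 mm above the table. z: out of the open face, at first square to the slope (45 deg from vertical); x: straight down the slope. Pockets 32 x 34 mm, 19 deep (floor 5), centred at x = -2 and 36; solid for gripping from x = -60 (upper end) to -18.
- empty_tray: Empty tray, the same shape, size, mass and axes, at first face-down on the other, rim on rim, its origin 48 mm off the board, its z into the slope, its x down it. Pair: 48 mm thick, nothing fastens it, so pinch both together across the 48 mm (about 40 N holds). Turned half round about its length, it lies on the board with z up and out of the slope, and the balls have rolled down into its pockets.
- ball_a_center (a point): Centre of a steel ball, 22 mm across, 43 g, rolling loose in the lower pocket, hidden between the trays. On a pocket floor its centre is 16 mm above the outer face of that tray's floor.
- ball_b_center (a point): Centre of the second such ball, in the upper pocket, hidden between the trays.
There are look-alikes about, which are no part of the job. Leave any blue or pink look-alike of the full_tray alone. What is shaped like the empty_tray but turquoise is not meant.

How it is judged:
At the end, for the whole second after the job is handed in: At rest on its stand, turned over: the fresh tray on the board, face up along the slope (10 deg), its origin within 15 mm (20 across the slope) of where the old tray's began; the old tray on it, rims together (6 mm), edges within 15 mm; both balls on the fresh tray's pocket floors (angle between empty_tray's own z axis and vertical between 0.61 and 0.96 rad and angle between full_tray's own z axis and vertical above 2.18 rad and x of empty_tray in the frame of stand between -0.016 and 0.016 m and y of empty_tray in the frame of stand between -0.02 and 0.02 m and z of empty_tray in the frame of stand between 0.105 and 0.135 m and z of full_tray in the frame of empty_tray between 0.042 and 0.054 m and x of full_tray in the frame of empty_tray between -0.015 and 0.015 m and y of full_tray in the frame of empty_tray between -0.015 and 0.015 m and z of ball_a_center in the frame of empty_tray between 0.01 and 0.021 m and y of ball_a_center in the frame of empty_tray between -0.02 and 0.02 m and x of ball_a_center in the frame of empty_tray between -0.022 and 0.055 m and z of ball_b_center in the frame of empty_tray between 0.01 and 0.021 m and y of ball_b_center in the frame of empty_tray between -0.02 and 0.02 m and x of ball_b_center in the frame of empty_tray between -0.022 and 0.055 m and linear speed of each of empty_tray, full_tray below 0.03 m/s); the robot touches nothing.
It also fails if it takes over 45 s, if anything falls off the work surface, if the arm or the gripper's body presses on something with over 40 N, if the wrist force passes 120 N, or if a joint passes its speed limit or range.

### The arm

A 7-joint arm with a two-finger parallel gripper is mounted at the origin on the work surface. World frame = base frame: x ahead of the robot, y to its left, z up, the work surface at z = 0. Lengths are in m, angles in rad, forces in N, time in s.
With the tool pointing down it reaches from about 0.425 to 0.925 m from the base axis. Payload 6.8 kg.
Tool frame: the origin (TCP) lies at the very end of the fingers, on their centre line; the grasp point (between the pads) lies 19 mm behind it (r.grip_depth is the distance from the TCP to the grasp point, in m); z points along the fingers, y is the direction in which the jaws open and shut (so a half turn about z gives the same grasp; the last joint's range is limited). The gripper opens to 85 mm and grips with 20 to 120 N. Pads are 22 mm wide; open, the fingers measure 114 mm over their backs; the gripper's body (76 mm by 85 mm) begins 54 mm behind the grasp point. The pads swing forward as they close: fully open they stand 13 mm farther back than shut.
Start: joints at [-1.397, 0.477, 0.022, 1.555, -0.011, 1.109, -0.083], TCP at [0.188, 0.648, 0.231] pointing down, gripper open.
Joint ranges: [-2.96, 2.96], [-0.34, 2.1], [-1.41, 1.46], [0.24, 2.44], [-1.37, 4.51], [0.17, 1.92], [-2.96, 2.96]. Speed limits (rad/s): [2.39, 2.39, 3.14, 3.14, 3.14, 3.14, 3.14].

### API

Orientations are given as a rotation vector (axis times angle).
In Python, from bench import r, grab_frame gives the robot as it stands. The module is installed in compiled form; this text tells all that it offers.
- The arm moves only by the tool play_rows, never from a script. Its argument "increments" is a list of rows, each a list of 7 numbers: the shift along the tool's x, y, z in mm, then the turn, a rotation vector about the tool's x, y, z in rad, then the closure in counts, from 0 (fully open) to 255 (shut). In form: [[tx, ty, tz, rx, ry, rz, claw], ...]. A call has 1 to 5 rows; each row shifts and turns the pose as measured when the row begins, along the tool's axes as they then stand; what a row does not reach is not made up. A row lasts 1/10 s, in which the tool goes at most 50 mm and 8.59 degrees, less where a joint would pass 70% of its speed; a pose out of reach is approached as far as the arm can. A call is refused whole if a number of a shift passes 50 or a number of a turn 0.15, either way. A call with a gripper value outside its range is refused whole. The fingers move at their own pace and stop on an object; "force" is the grip in N (left out, the last holds). Time passes only in rows, so rows that do not move let the fingers close. It gives the time, the measured TCP pose, the force and the opening at its end, in the units of the state.
- r.get_obs(): the state, without advancing time (a new reading comes with each control period).
- grab_frame(name): name is "side" or "top"; returns a dict with "color" (420x560x3 uint8, blue, green, red), "depth" (420x560 float32, m along the optical axis (not along the pixel's ray), 0 where there is no reading), "K" (3x3 intrinsics, pixels), "T" (4x4, takes a point from camera to world coordinates). Camera axes: x right, y up, looking along -z (the intrinsics and any distortion apply to the point x, -y, -z); pixel columns grow to the right and rows downward; lengths in m; the calibration is good to about 2 mm. A picture is of the moment at which its call begins.
- r.hand_in(): hands the job in, once; it reports no verdict.
The state is a dict: "clock": time; "joints": joint angles; "qvel": joint speeds; "tau": joint torques, N m; "tcp_pos": TCP position; "orientation": TCP orientation; "contact_force": force on the tool from outside, world axes, zero at the start; "moment": the same for the moment, N m; "grip_width": finger opening in m.
Only numpy, scipy, OpenCV 4.12 (cv2) and the standard library are available. Lean on these libraries where they do the work, as an engineer would, in place of code of your own. Each camera call takes 0.05 s, during which the arm holds its last target.

## Working session

There is one attempt and no reset: what is moved stays moved. The work goes in short steps, Python scripts to look and compute and a tool call to move; the robot and the scene stay as the last step left them, time stands still between calls to the robot, and variables do not carry over. Pictures are saved under pics/ and viewed, and the job is handed in when it is done.

Besides the shell and the picture viewer there is one more tool, called after "Call:" by a JSON object that holds its "api" and its "payload". play_rows: Moves the arm, as the interface text tells. Its arguments: {"type":"object","properties":{"increments":{"type":"array","items":{"type":"array","items":{"type":"number"}}},"force":{"type":"number"}},"required":["increments"]}

```bash
mkdir -p pics
cat > h.py <<'E'
import numpy as np, cv2
from bench import r, grab_frame
def pts(f):
    d=f["depth"];K=f["K"];T=f["T"]
    v,u=np.mgrid[0:d.shape[0],0:d.shape[1]]
    P=np.stack([(u-K[0,2])/K[0,0]*d,-(v-K[1,2])/K[1,1]*d,-d],-1)
    return P@T[:3,:3].T+T[:3,3]
E
python3 - <<'E'
from h import *
import pickle
for n in("side","top"):
    f=grab_frame(n);cv2.imwrite(f"pics/{n}0.png",f["color"]);pickle.dump(f,open(n+"0.pkl","wb"))
    print(n,f["K"],f["T"],(f["depth"]>0).mean(), f.keys())
print(r.get_obs())
E
```

```text
side [[505.53514828   0.         279.03335904]
 [  0.         505.53514828 215.68529528]
 [  0.           0.           1.        ]] [[ 0.90194501  0.32072776 -0.28918661  0.1608387 ]
 [-0.43176403  0.68315363 -0.588966   -0.634136  ]
 [ 0.00866113  0.65607532  0.75464572  0.98789101]
 [ 0.          0.          0.          1.        ]] 0.9959183673469387 dict_keys(['color', 'depth', 'K', 'T'])
top [[480.97823966   0.         272.18735426]
 [  0.         480.97823966 213.98654897]
 [  0.           0.           1.        ]] [[ 2.57917295e-03  9.88672174e-01 -1.50068918e-01  3.44029144e-01]
 [-9.99876680e-01  2.24918177e-04 -1.57026823e-02  3.47499879e-02]
 [-1.54910518e-02  1.50090911e-01  9.88550831e-01  9.92197006e-01]
 [ 0.00000000e+00  0.00000000e+00  0.00000000e+00  1.00000000e+00]] 0.9961479591836735 dict_keys(['color', 'depth', 'K', 'T'])
{'clock': 0.1, 'joints': array([-1.39708485,  0.47774024,  0.02233726,  1.55634832, -0.01150956,
        1.10931094, -0.08309383]), 'qvel': array([-4.04431530e-05, -6.02674100e-04,  8.95674054e-04, -2.62147080e-03,
        3.31067014e-04,  8.33829496e-04, -8.21943788e-04]), 'tau': array([ 3.99740209e-03, -5.97762895e+01,  1.61337800e+00, -2.81953561e+01,
        1.27748805e-02,  5.09120160e-03,  1.49212082e-05]), 'tcp_pos': array([0.18757029, 0.64785501, 0.23040935]), 'orientation': array([-4.41145808e-01, -3.11033859e+00,  2.62981892e-03]), 'contact_force': array([-0.95293911, -0.32361968, -0.10902396]), 'moment': array([-0.00440971,  0.0231195 ,  0.04473861]), 'grip_width': 0.08523385847281911}
```

View pics/side0.png

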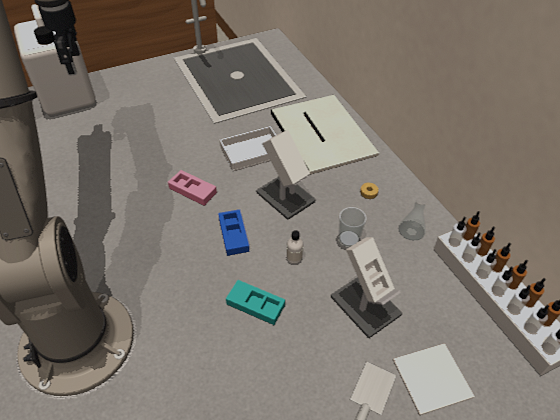

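View pics/top0.png

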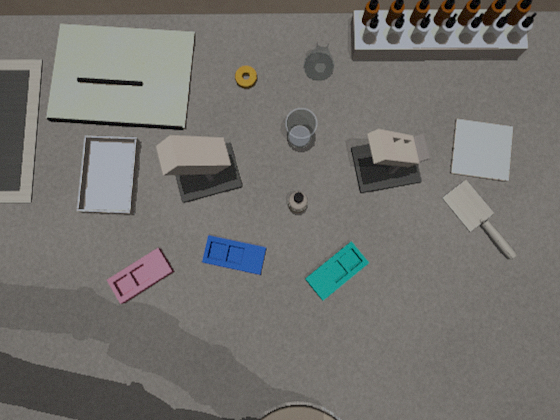

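The things that could be taken for the pair are:
- The stand with a closed pair: side (287,160), top (195,155).
- The twin stand with an open tray, pockets visible: side (372,272), top (395,147).
- The loose blue tray: side (233,232).
- The loose pink tray: side (192,187).
- The loose turquoise tray: side (256,301).

By the description, the closed pair at side (287,160) is the one. I'll check it in a close crop.

Run:
```python
from h import *
import pickle
s=pickle.load(open("side0.pkl","rb"));t=pickle.load(open("top0.pkl","rb"))
a=cv2.resize(s["color"][120:225,245:330],None,fx=4.5,fy=4.5,interpolation=cv2.INTER_CUBIC)
b=cv2.resize(t["color"][120:215,145:255],None,fx=3.6,fy=4.5,interpolation=cv2.INTER_CUBIC)
h=min(a.shape[0],b.shape[0]);cv2.imwrite("pics/crop0.png",np.hstack([a[:h],b[:h]]))
for n,f,w in(("side",s,(120,225,245,330)),("top",t,(120,215,145,255))):
    P=pts(f)[w[0]:w[1],w[2]:w[3]];c=f["color"][w[0]:w[1],w[2]:w[3]]
    m=(P[...,2]>0.06)
    Q=P[m];print(n,m.sum(),Q.min(0),Q.max(0))
    # plane ransac
    rng=np.random.default_rng(0);R=Q.copy()
    for k in range(3):
        best=None
        if len(R)<60:break
        for _ in range(500):
            p=R[rng.choice(len(R),3,False)];nn=np.cross(p[1]-p[0],p[2]-p[0])
            if np.linalg.norm(nn)<1e-7: continue
            nn/=np.linalg.norm(nn);i=abs((R-p[0])@nn)<0.0015
            if best is None or i.sum()>best.sum():best=i
        I=R[best];cc=I.mean(0);nn=np.linalg.svd(I-cc)[2][2];nn*=np.sign(nn[2])
        print(" plane",len(I),cc.round(4),nn.round(3),"ext",I.min(0).round(3),I.max(0).round(3))
        R=R[~best]
```

```text
side 1560 [ 0.1608387  -0.634136    0.06004035] [0.62505809 0.24988058 0.98789101]
 plane 510 [0.5853 0.1781 0.1566] [ 0.217 -0.682  0.698] ext [0.549 0.129 0.109] [0.625 0.223 0.198]
 plane 377 [0.5567 0.1855 0.1385] [0.967 0.253 0.022] ext [0.542 0.131 0.081] [0.573 0.238 0.194]
 plane 275 [0.5931 0.1706 0.1508] [ 0.206 -0.682  0.702] ext [0.555 0.129 0.114] [0.624 0.222 0.199]
top 2580 [0.34402914 0.03474999 0.06281128] [0.62518812 0.25601111 0.99219701]
 plane 1286 [0.5867 0.1787 0.1578] [ 0.185 -0.681  0.709] ext [0.549 0.128 0.112] [0.625 0.225 0.199]
 plane 500 [0.5556 0.188  0.1417] [-0.964 -0.265  0.003] ext [0.541 0.13  0.083] [0.571 0.242 0.199]
 plane 435 [0.5734 0.2333 0.1799] [-0.189  0.681  0.707] ext [0.545 0.208 0.162] [0.602 0.256 0.199]
```

View pics/crop0.png

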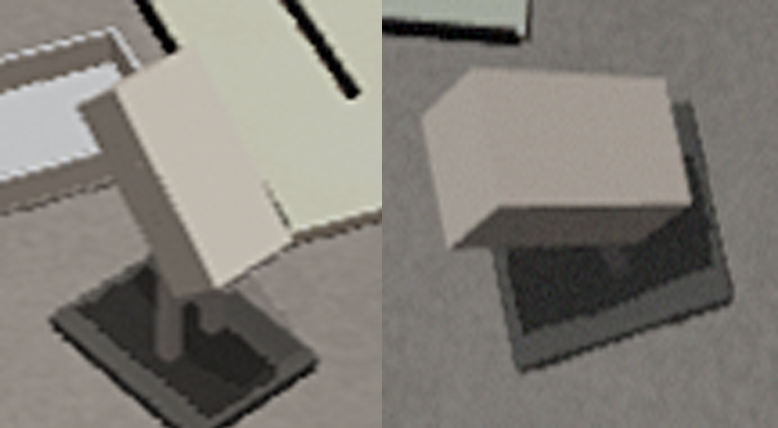

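The crop shows the pair as a plain closed box, with no pockets visible, leaning over its dark base on a post. This is the right one. Next I'll get its exact pose.

```bash
cat > pair.py <<'E'
from h import *
def frame(psi):
    h=np.array([np.cos(psi),np.sin(psi),0]);z=np.array([0,0,1.])
    ux=(h-z)/2**.5;n=(h+z)/2**.5
    return ux,np.cross(n,ux),n   # x,y,z of tray
def planes(f,w,zmin=.06,k=3):
    P=pts(f)[w[0]:w[1],w[2]:w[3]].reshape(-1,3);R=P[(P[:,2]>zmin)&(P[:,2]<.4)];out=[]
    rng=np.random.default_rng(0)
    for _ in range(k):
        best=None
        for _ in range(600):
            p=R[rng.choice(len(R),3,False)];nn=np.cross(p[1]-p[0],p[2]-p[0])
            if np.linalg.norm(nn)<1e-7: continue
            nn/=np.linalg.norm(nn);i=abs((R-p[0])@nn)<0.003
            if best is None or i.sum()>best.sum():best=i
        I=R[best];c=I.mean(0);nn=np.linalg.svd(I-c)[2][2];out.append((nn*(np.sign(nn[2])or 1),I));R=R[~best]
    return out
E
python3 - <<'E'
from pair import *
import pickle
for n,w in(("side",(120,225,245,330)),("top",(120,215,145,255))):
    f=pickle.load(open(n+"0.pkl","rb"))
    for nn,I in planes(f,w):
        ux,uy,un=frame(np.radians(-74.8))
        L=np.stack([I@ux,I@uy,I@un],-1)
        az=np.degrees(np.arctan2(nn[1],nn[0]))
        print(n,len(I),nn.round(3),"az %.1f"%az,"p2",np.percentile(L,1.5,0).round(4),"p98",np.percentile(L,98.5,0).round(4),"med",np.median(L,0).round(4))
ux,uy,un=frame(np.radians(-74.8));print(ux,uy,un)
E
```

```text
side 870 [ 0.173 -0.689  0.704] az -75.9 p2 [-0.179   0.5848  0.095 ] p98 [-0.0617  0.6405  0.101 ] med [-0.1206  0.6116  0.0981]
side 445 [0.967 0.252 0.025] az 14.6 p2 [-0.1793  0.5838  0.0369] p98 [-0.0571  0.5904  0.1012] med [-0.1197  0.5859  0.0724]
side 86 [ 0.374 -0.639  0.672] az -59.7 p2 [-0.1787  0.5897  0.0919] p98 [-0.0564  0.6424  0.1031] med [-0.1138  0.6126  0.1009]
top 1598 [ 0.183 -0.681  0.71 ] az -75.0 p2 [-0.1804  0.5855  0.0955] p98 [-0.0625  0.6405  0.1007] med [-0.1263  0.6123  0.0984]
top 493 [-0.965 -0.261  0.009] az -164.9 p2 [-0.1809  0.5845  0.0509] p98 [-0.0625  0.5901  0.0949] med [-0.1312  0.5854  0.0729]
top 417 [-0.187  0.68   0.708] az 105.4 p2 [-0.182   0.5917  0.051 ] p98 [-0.1782  0.6407  0.0944] med [-0.1801  0.6163  0.0729]
[ 0.18539575 -0.68236971 -0.70710678] [0.96501649 0.26218918 0.        ] [ 0.18539575 -0.68236971  0.70710678]
```

```bash
cat > go.py <<'E'
from pair import *
from scipy.spatial.transform import Rotation as Ro, Slerp
X0,Y0,N0=-0.120,0.6132,0.050; PSI=np.radians(-74.8)
ux,uy,un=frame(PSI)
def W(x,n,y=0,up=0): # pair coords -> world
    return (X0+x)*ux+(Y0+y)*uy+(N0+n)*un+np.array([0,0,up])
def Rt(sign=-1):  # tool z=ux, y=sign*un
    y=sign*un;return Ro.from_matrix(np.stack([np.cross(y,ux),y,ux],1))
def steps(p,R,rows,claw,lim=.14,d=45):
    o=r.get_obs();Rc=Ro.from_rotvec(o["orientation"]);pc=o["tcp_pos"]
    rel=(Rc.inv()*R).as_rotvec();dist=np.linalg.norm(p-pc)
    N=int(max(1,np.ceil(abs(rel).max()/lim),np.ceil(dist*1000/d)))
    print("t %.2f tcp %s joints %s"%(o["clock"],pc.round(4),o["joints"].round(2)),"F",o["contact_force"].round(1),"w",round(o["grip_width"],4))
    print("remaining mm %.1f rot deg %.1f rows %d"%(dist*1000,np.degrees(np.linalg.norm(rel)),N))
    for k in range(min(rows,N)):
        Rk=Rc*Ro.from_rotvec(rel*k/N)
        t=Rk.inv().apply((p-pc)/N)*1000
        print("[%s, %s, %g],"%(", ".join("%.1f"%v for v in t),", ".join("%.3f"%v for v in rel/N),claw))
E
python3 -c "
from go import *
print(W(-.119,.024))
steps(W(-.119,.024),Rt(-1),5,0)"
```

```text
[0.56115782 0.27336541 0.22132442]
t 0.10 tcp [0.1876 0.6479 0.2304] joints [-1.4   0.48  0.02  1.56 -0.01  1.11 -0.08] F [-1.  -0.3 -0.1] w 0.0852
remaining mm 529.0 rot deg 54.3 rows 12
[-38.6, -21.3, 0.8, 0.064, -0.018, -0.043, 0],
[-37.6, -22.8, 2.9, 0.064, -0.018, -0.043, 0],
[-36.5, -24.2, 5.0, 0.064, -0.018, -0.043, 0],
[-35.3, -25.4, 7.3, 0.064, -0.018, -0.043, 0],
[-34.1, -26.3, 9.5, 0.064, -0.018, -0.043, 0],
```

Call:
{"api": "play_rows", "payload": {"increments": [[-38,-21,-4,0.064,-0.018,-0.043,0],[-37,-23,-2,0.064,-0.018,-0.043,0],[-36,-24,2,0.064,-0.018,-0.043,0],[-35,-25,4,0.064,-0.018,-0.043,0],[-34,-26,6,0.064,-0.018,-0.043,0]]}}

```text
clock: 0.6
tcp_pos: [0.3393, 0.4941, 0.2445]
orientation: [0.067, 3.055, -0.53]
contact_force: [0.6, 0.4, -0.1]
grip_width: 0.0849
```

```bash
python3 -c "
from go import *
steps(W(-.119,.024),Rt(-1),5,0)"
```

```text
t 0.60 tcp [0.3393 0.4941 0.2445] joints [-1.21  0.5   0.07  1.53  0.14  1.41  0.34] F [ 0.6  0.4 -0.1] w 0.0849
remaining mm 313.8 rot deg 30.4 rows 7
[-32.6, -27.0, 14.8, 0.062, -0.017, -0.040, 0],
[-31.2, -27.3, 17.0, 0.062, -0.017, -0.040, 0],
[-29.8, -27.4, 19.2, 0.062, -0.017, -0.040, 0],
[-28.4, -27.3, 21.4, 0.062, -0.017, -0.040, 0],
[-26.9, -27.0, 23.6, 0.062, -0.017, -0.040, 0],
```

Call:
{"api": "play_rows", "payload": {"increments": [[-33,-27,15,0.062,-0.017,-0.04,0],[-31,-27,17,0.062,-0.017,-0.04,0],[-30,-27,19,0.062,-0.017,-0.04,0],[-28,-27,21,0.062,-0.017,-0.04,0],[-27,-27,24,0.062,-0.017,-0.04,0]]}}

```text
clock: 1.1
tcp_pos: [0.5041, 0.3317, 0.2276]
orientation: [-0.263, 2.878, -1.006]
contact_force: [1.3, 0.7, 1.2]
grip_width: 0.0853
```

```bash
python3 -c "
from go import *
steps(W(-.119,.024),Rt(-1),5,0)"
```

```text
t 1.10 tcp [0.5041 0.3317 0.2276] joints [-1.05  0.59  0.16  1.56  0.42  1.47  0.71] F [1.3 0.7 1.2] w 0.0853
remaining mm 81.8 rot deg 7.7 rows 2
[-22.4, -24.3, 24.0, 0.055, -0.018, -0.035, 0],
[-21.2, -23.7, 25.7, 0.055, -0.018, -0.035, 0],
```

Call:
{"api": "play_rows", "payload": {"increments": [[-22,-24,24,0.055,-0.018,-0.035,0],[-21,-24,26,0.055,-0.018,-0.035,0],[0,0,0,0,0,0,0]]}}

```text
clock: 1.4
tcp_pos: [0.5651, 0.2641, 0.2192]
orientation: [-0.371, 2.784, -1.175]
contact_force: [0.1, -0.1, 0.3]
grip_width: 0.0856
```

```bash
python3 -c "
from go import *
steps(W(-.119,.024),Rt(-1),5,0)
for n in('side','top'):
    f=grab_frame(n);cv2.imwrite(f'pics/{n}1.png',f['color'])"
```

```text
t 1.40 tcp [0.5651 0.2641 0.2192] joints [-0.99  0.64  0.2   1.58  0.55  1.43  0.81] F [ 0.1 -0.1  0.3] w 0.0856
remaining mm 10.3 rot deg 0.8 rows 1
[1.4, 5.5, -8.7, -0.013, -0.005, 0.002, 0],
```

View pics/side1.png

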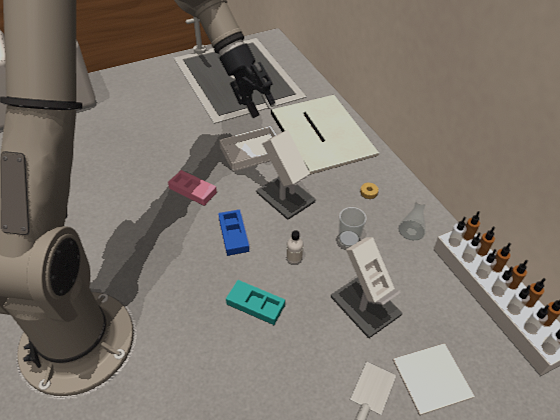

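View pics/top1.png

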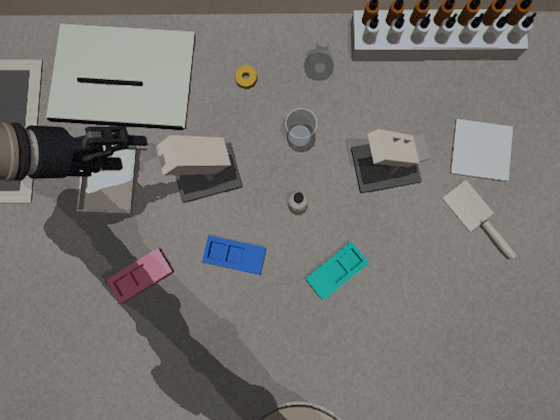

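Both views show the jaws just above and left of the pair's upper end (top (125,150), pair end at (165,155)) and lined up with its slope. I'll correct the overshoot, then advance.

Call:
{"api": "play_rows", "payload": {"increments": [[1.5,5.5,-8.5,-0.013,-0.005,0.002,0],[0,0,0,0,0,0,0]]}}

```text
clock: 1.7
tcp_pos: [0.5572, 0.2818, 0.2213]
orientation: [-0.38, 2.791, -1.138]
contact_force: [-0.8, 1.1, 0.1]
grip_width: 0.0856
```

```bash
python3 -c "
from go import *
steps(W(-.019,.024),Rt(-1),5,0,d=25)"
```

```text
t 1.70 tcp [0.5572 0.2818 0.2213] joints [-1.    0.63  0.19  1.57  0.53  1.43  0.8 ] F [-0.8  1.1  0.1] w 0.0856
remaining mm 106.7 rot deg 0.7 rows 5
[-0.2, -1.5, 21.3, 0.002, 0.001, 0.001, 0],
[-0.2, -1.5, 21.3, 0.002, 0.001, 0.001, 0],
[-0.2, -1.4, 21.3, 0.002, 0.001, 0.001, 0],
[-0.3, -1.4, 21.3, 0.002, 0.001, 0.001, 0],
[-0.3, -1.4, 21.3, 0.002, 0.001, 0.001, 0],
```

Call:
{"api": "play_rows", "payload": {"increments": [[0,-1.5,20,0.002,0.001,0.001,0],[0,-1.5,20,0.002,0.001,0.001,0],[0,-1.5,20,0.002,0.001,0.001,0],[0,0,12,0,0,0,0],[0,0,0,0,0,0,0]]}}

```text
clock: 2.2
tcp_pos: [0.5697, 0.2385, 0.1731]
orientation: [-0.387, 2.787, -1.129]
contact_force: [-1.2, -0.9, -0.0]
grip_width: 0.0855
```

```bash
python3 -c "
from go import *
steps(W(-.019,.024),Rt(-1),5,0,d=25)"
```

```text
t 2.20 tcp [0.5697 0.2385 0.1731] joints [-0.96  0.65  0.2   1.66  0.57  1.3   0.78] F [-1.2 -0.9 -0. ] w 0.0855
remaining mm 41.5 rot deg 1.2 rows 2
[-0.2, -4.7, 20.2, 0.007, 0.007, 0.003, 0],
[-0.3, -4.5, 20.2, 0.007, 0.007, 0.003, 0],
```

Call:
{"api": "play_rows", "payload": {"increments": [[0,-6,0,0.01,0.01,0.005,0],[0,0,0,0,0,0,0],[0,0,0,0,0,0,0]]}}

```text
clock: 2.5
tcp_pos: [0.5708, 0.2375, 0.179]
orientation: [-0.376, 2.787, -1.143]
contact_force: [0.1, 0.1, -0.0]
grip_width: 0.0854
```

```bash
python3 -c "
from go import *
steps(W(-.019,.024),Rt(-1),5,0,d=25)"
```

```text
t 2.50 tcp [0.5708 0.2375 0.179 ] joints [-0.96  0.65  0.2   1.65  0.56  1.32  0.78] F [ 0.1  0.1 -0. ] w 0.0854
remaining mm 43.9 rot deg 0.5 rows 2
[0.1, -2.0, 21.9, 0.003, 0.003, 0.000, 0],
[0.0, -1.9, 21.9, 0.003, 0.003, 0.000, 0],
```

Call:
{"api": "play_rows", "payload": {"increments": [[0,-3.5,15,0.003,0.003,0,0],[0,-2,15,0.003,0.003,0,0],[0,0,0,0,0,0,0],[0,0,0,0,0,0,0]]}}

```text
clock: 2.9
tcp_pos: [0.5782, 0.2116, 0.1603]
orientation: [-0.373, 2.788, -1.154]
contact_force: [-0.8, 0.0, 0.3]
grip_width: 0.0856
```

```bash
python3 -c "
from go import *
steps(W(-.019,.024),Rt(-1),5,0,d=25)"
```

```text
t 2.90 tcp [0.5782 0.2116 0.1603] joints [-0.93  0.66  0.21  1.69  0.58  1.27  0.78] F [-0.8  0.   0.3] w 0.0856
remaining mm 11.8 rot deg 0.0 rows 1
[0.3, 2.2, 11.6, 0.001, 0.000, 0.000, 0],
```

Call:
{"api": "play_rows", "payload": {"increments": [[0,1,11,0,0,0,0],[0,0,0,0,0,0,0],[0,0,0,0,0,0,0]]}}

```text
clock: 3.2
tcp_pos: [0.5802, 0.2041, 0.1509]
orientation: [-0.373, 2.788, -1.154]
contact_force: [-0.7, 0.0, 0.0]
grip_width: 0.0851
```

```bash
python3 -c "
from go import *
steps(W(-.019,.024),Rt(-1),5,0,d=25)
for n in('side','top'):
    f=grab_frame(n);c=f['color'];cv2.imwrite(f'pics/{n}2.png',cv2.resize(c[90:230,210:340] if n=='side' else c[90:220,90:260],None,fx=4,fy=4,interpolation=cv2.INTER_CUBIC))"
```

```text
t 3.20 tcp [0.5802 0.2041 0.1509] joints [-0.93  0.67  0.21  1.7   0.59  1.25  0.77] F [-0.7  0.   0. ] w 0.0851
remaining mm 1.2 rot deg 0.0 rows 1
[0.2, 1.0, -0.6, 0.001, -0.000, 0.001, 0],
```

View pics/side2.png

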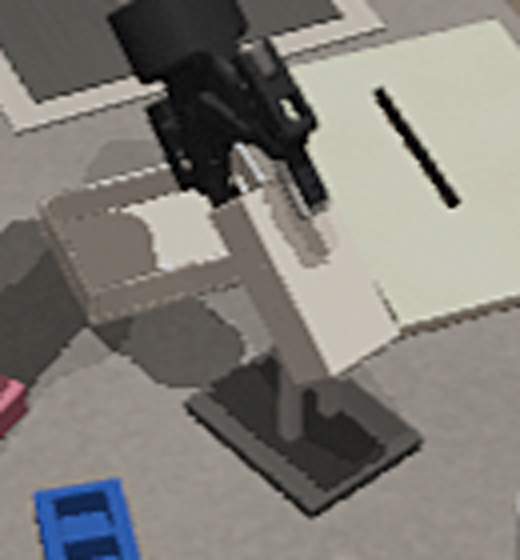

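View pics/top2.png

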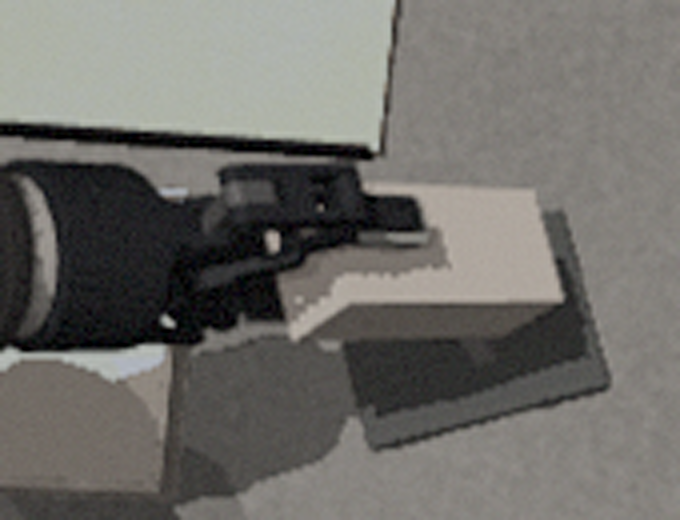

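The fingers straddle the upper end, one above the lid (crop (400,215)) and one beneath it. The apparent sideways offset fits the parallax of the raised finger. Closing now.

Call:
{"api": "play_rows", "payload": {"increments": [[0,0.5,0,0,0,0,120],[0,0,0,0,0,0,200],[0,0,0,0,0,0,255],[0,0,0,0,0,0,255],[0,0,0,0,0,0,255]], "force": 60}}

```text
clock: 3.8
tcp_pos: [0.5801, 0.2056, 0.151]
orientation: [-0.374, 2.788, -1.152]
contact_force: [0.2, -0.4, -0.3]
grip_width: 0.0475
```

Call:
{"api": "play_rows", "payload": {"increments": [[0,0,0,0,0,0,255],[0,0,0,0,0,0,255]]}}

```text
clock: 4.0
tcp_pos: [0.5801, 0.2056, 0.1509]
orientation: [-0.374, 2.788, -1.152]
contact_force: [0.4, -0.1, -0.5]
grip_width: 0.0477
```

```bash
python3 -c "
from go import *
steps(W(-.019,.024),Rt(-1),5,0,d=25);print(r.get_obs())"
```

```text
t 4.00 tcp [0.5801 0.2056 0.1509] joints [-0.93  0.67  0.21  1.7   0.59  1.25  0.77] F [ 0.4 -0.1 -0.5] w 0.0477
remaining mm 0.7 rot deg 0.1 rows 1
[0.5, 0.0, 0.4, 0.001, 0.001, 0.001, 0],
{'clock': 4.0, 'joints': array([-0.92806968,  0.67294174,  0.20918469,  1.69761817,  0.58586971,
        1.24673834,  0.77439181]), 'qvel': array([ 0.00035538,  0.00053305,  0.00167561,  0.00196006,  0.00075031,
       -0.00103948, -0.00109381]), 'tau': array([-6.42873044e-02, -6.22076583e+01,  7.16910392e+00, -2.06995100e+01,
        1.92894638e+00,  2.11366184e+00, -3.78511642e-03]), 'tcp_pos': array([0.58012736, 0.20555729, 0.15093652]), 'orientation': array([-0.37401513,  2.78755953, -1.15243213]), 'contact_force': array([ 0.43320724, -0.14057041, -0.54828991]), 'moment': array([0.66845373, 0.18051411, 0.03269174]), 'grip_width': 0.047655099652109054}
```

Call:
{"api": "play_rows", "payload": {"increments": [[0,-7,-7,0,0,0,255],[0,-14,-14,0,0,0,255],[0,-14,-14,0,0,0,255],[0,-14,-14,0,0,0,255],[0,-14,-14,0,0,0,255]]}}

```text
clock: 4.5
tcp_pos: [0.5785, 0.2055, 0.2445]
orientation: [-0.377, 2.792, -1.153]
contact_force: [0.5, 1.5, -3.0]
grip_width: 0.0471
```

```bash
python3 -c "
from go import *
steps(W(-.019,.024,up=.13),Rt(-1),5,255,d=20)"
```

```text
t 4.50 tcp [0.5785 0.2055 0.2445] joints [-0.94  0.56  0.22  1.65  0.58  1.38  0.87] F [ 0.5  1.5 -3. ] w 0.0471
remaining mm 36.1 rot deg 0.3 rows 2
[-0.5, -13.0, -12.5, 0.001, -0.001, 0.002, 255],
[-0.5, -13.0, -12.5, 0.001, -0.001, 0.002, 255],
```

Call:
{"api": "play_rows", "payload": {"increments": [[0,-12,-12,0,0,0,255],[0,-7,-7,0,0,0,255],[0,0,0,0,0,0.03,255],[0,0,0,0,0,0.05,255],[0,0,0,0,0,0,255]]}}

```text
clock: 5.0
tcp_pos: [0.5794, 0.2059, 0.2792]
orientation: [-0.249, 2.777, -1.123]
contact_force: [-0.0, -0.3, -2.7]
grip_width: 0.0477
```

```bash
python3 -c "
from go import *
steps(W(-.019,.024,up=.13),Rt(-1),5,255,d=20)
f=grab_frame('side');cv2.imwrite('pics/side3.png',f['color'])"
```

```text
t 5.00 tcp [0.5794 0.2059 0.2792] joints [-0.95  0.52  0.24  1.62  0.57  1.43  0.82] F [-0.  -0.3 -2.7] w 0.0477
remaining mm 1.6 rot deg 5.0 rows 1
[-0.2, -1.6, -0.4, 0.008, 0.002, -0.088, 255],
```

View pics/side3.png

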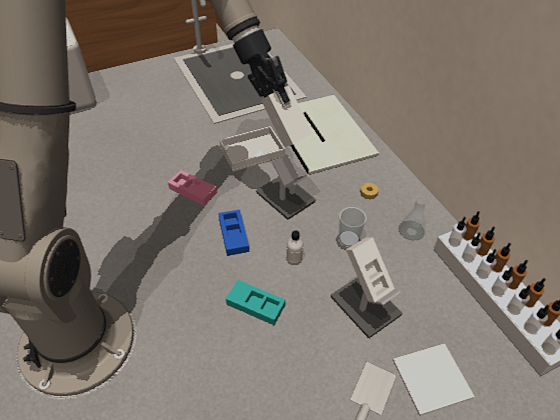

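The pair hangs in the jaws at (290,120), closed, with the bare stand below at (287,190). A positive rz turn lowers joint 7, which leaves room for the half turn, so I'll roll that way.

Call:
{"api": "play_rows", "payload": {"increments": [[0,0,0,0,0,0.1,255],[0,0,0,0,0,0.14,255],[0,0,0,0,0,0.14,255],[0,0,0,0,0,0.14,255],[0,0,0,0,0,0.14,255]]}}

```text
clock: 5.55
tcp_pos: [0.5777, 0.205, 0.2752]
orientation: [0.641, 2.526, -0.934]
contact_force: [-0.4, 1.0, -2.4]
grip_width: 0.0475
```

```bash
python3 -c "
from go import *
steps(W(-.019,.024,up=.13),Rt(1),1,255,d=20)"
```

```text
t 5.55 tcp [0.5777 0.205  0.2752] joints [-1.04  0.54  0.36  1.63  0.52  1.39  0.19] F [-0.4  1.  -2.4] w 0.0475
remaining mm 5.8 rot deg 136.4 rows 18
[-0.2, -0.1, -0.2, -0.000, -0.000, 0.132, 255],
```

Call:
{"api": "play_rows", "payload": {"increments": [[0,0,-1,0,0,0.14,255],[0,0,-1,0,0,0.14,255],[0,0,0,0,0,0.14,255],[0,0,0,0,0,0.14,255],[0,0,0,0,0,0.14,255]]}}

```text
clock: 6.05
tcp_pos: [0.5753, 0.206, 0.2727]
orientation: [1.413, 2.021, -0.66]
contact_force: [-0.5, -0.8, -2.7]
grip_width: 0.0474
```

Call:
{"api": "play_rows", "payload": {"increments": [[0,0,0,0,0,0.14,255],[0,0,0,0,0,0.14,255],[0,0,0,0,0,0.14,255],[0,0,0,0,0,0.1,255]]}}

```text
clock: 6.45
tcp_pos: [0.5735, 0.2061, 0.2695]
orientation: [1.847, 1.53, -0.425]
contact_force: [-1.0, 0.2, -3.0]
grip_width: 0.0476
```

```bash
python3 -c "
from go import *
steps(W(-.019,.024,up=.13),Rt(1),1,255,d=20)"
```

```text
t 6.45 tcp [0.5735 0.2061 0.2695] joints [-1.21  0.6   0.63  1.65  0.4   1.33 -0.97] F [-1.   0.2 -3. ] w 0.0476
remaining mm 12.7 rot deg 64.4 rows 9
[-0.7, 1.0, -0.7, -0.001, 0.001, 0.125, 255],
```

Call:
{"api": "play_rows", "payload": {"increments": [[-1,1,-1,0,0,0.14,255],[-1,1,-1,0,0,0.14,255],[-1,1,-1,0,0,0.14,255],[-1,1,-1,0,0,0.14,255],[-1,1,-1,0,0,0.14,255]]}}

```text
clock: 6.95
tcp_pos: [0.5717, 0.2051, 0.2741]
orientation: [2.228, 0.766, -0.087]
contact_force: [0.0, 0.5, -3.9]
grip_width: 0.047
```

```bash
python3 -c "
from go import *
steps(W(-.019,.024,up=.13),Rt(1),5,255,d=20)"
```

```text
t 6.95 tcp [0.5717 0.2051 0.2741] joints [-1.32  0.65  0.81  1.65  0.3   1.3  -1.59] F [ 0.   0.5 -3.9] w 0.047
remaining mm 10.3 rot deg 23.2 rows 3
[1.6, 2.9, -1.1, -0.001, 0.005, 0.135, 255],
[1.9, 2.6, -1.1, -0.001, 0.005, 0.135, 255],
[2.3, 2.4, -1.1, -0.001, 0.005, 0.135, 255],
```

Call:
{"api": "play_rows", "payload": {"increments": [[1,3,-1,0,0.005,0.13,255],[1,2.5,-1,0,0.005,0.13,255],[1,2,-1,0,0,0.06,255],[0,0,0,0,0,0,255],[0,0,0,0,0,0,255]]}}

```text
clock: 7.45
tcp_pos: [0.5748, 0.2051, 0.2773]
orientation: [2.323, 0.397, 0.08]
contact_force: [-0.4, 0.4, -3.4]
grip_width: 0.0471
```

```bash
python3 -c "
from go import *
steps(W(-.019,.024,up=.13),Rt(1),5,255,d=20)
for n in('side','top'):
    f=grab_frame(n);c=f['color'];cv2.imwrite(f'pics/{n}4.png',cv2.resize(c[50:230,200:340] if n=='side' else c[80:220,70:260],None,fx=3,fy=3,interpolation=cv2.INTER_CUBIC))
    import pickle;pickle.dump(f,open(n+'4.pkl','wb'))"
```

```text
t 7.45 tcp [0.5748 0.2051 0.2773] joints [-1.36  0.68  0.89  1.65  0.25  1.28 -1.86] F [-0.4  0.4 -3.4] w 0.0471
remaining mm 5.9 rot deg 4.5 rows 1
[4.4, 3.6, -1.5, 0.001, 0.010, 0.078, 255],
```

View pics/side4.png

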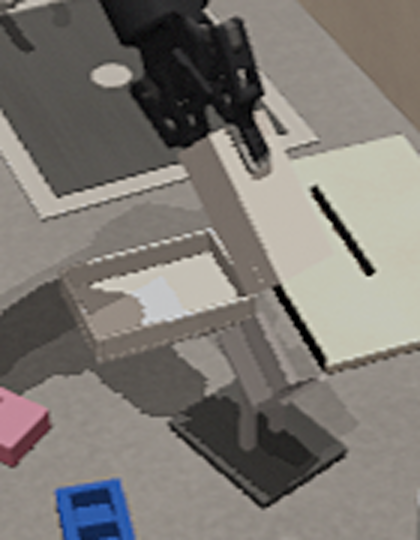

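View pics/top4.png

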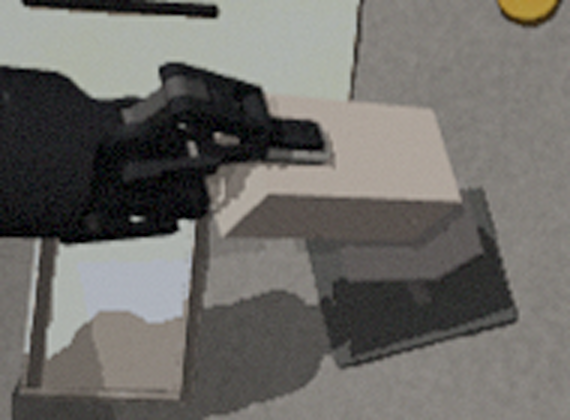

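The pair is turned over and still closed (crop side (240,215), top (350,160)), with the trays lined up. I'll trim the pose, then measure how the pair actually sits in the air.

Call:
{"api": "play_rows", "payload": {"increments": [[4,4,-1,0,0.01,0.06,255],[0,0,0,0,0,0.01,255],[0,0,0,0,0,0,255],[0,0,0,0,0,0,255]]}}

```text
clock: 7.95
tcp_pos: [0.579, 0.2042, 0.2799]
orientation: [2.337, 0.324, 0.122]
contact_force: [0.4, -0.1, -3.2]
grip_width: 0.0475
```

```bash
cat > meas.py <<'E'
from go import *
def meas(up):
    for n,w in(("top",(100,215,130,255)),("side",(70,225,240,340))):
        f=grab_frame(n);c=f["color"].astype(int)
        P=pts(f).reshape(-1,3)
        # bright pixels only, near where the pair should be
        Q=P-np.array([0,0,up]);L=np.stack([Q@ux-X0,Q@uy-Y0,Q@un-N0],-1)
        m=(c.reshape(-1,3).min(1)>60)&(L[:,0]>-.075)&(L[:,0]<.08)&(abs(L[:,1])<.045)&(L[:,2]>-.02)&(L[:,2]<.07)
        L=L[m];top=L[(L[:,0]>-.01)&(abs(L[:,1])<.02)&(L[:,2]>.03)]
        A=np.c_[top[:,:2],np.ones(len(top))];co=np.linalg.lstsq(A,top[:,2],rcond=None)[0]
        T=L[abs(L[:,2]-L[:,:2]@co[:2]-co[2])<.003]
        print(n,"top face: tilt_x %.1f tilt_y %.1f deg, n %.4f (want .048)"%(*np.degrees(co[:2]),co[2]),"x[%.3f %.3f] y[%.3f %.3f]"%(*np.percentile(T[:,0],[1,99]),*np.percentile(T[T[:,0]>.0,1],[1,99])))
        s=L[(L[:,1]<-.02)&(L[:,2]<.04)&(L[:,0]>-.01)]
        if len(s)>20:
            b=np.polyfit(s[:,0],s[:,1],1);print("  near side yaw %.1f deg y@0 %.4f (want -.028) n pct"%(np.degrees(b[0]),b[1]),np.percentile(s[:,2],[2,98]).round(3))
E
python3 -c "
from meas import *
p=W(-.019,.024,up=.13)
steps(p,Rt(1),5,255,d=20)
up=.13+r.get_obs()['tcp_pos'][2]-p[2];print(up)
meas(up)
steps(p,Rt(1),5,255,d=20)
"
```

```text
t 7.95 tcp [0.579  0.2042 0.2799] joints [-1.37  0.69  0.91  1.65  0.24  1.27 -1.91] F [ 0.4 -0.1 -3.2] w 0.0475
remaining mm 1.4 rot deg 0.7 rows 1
[1.0, 0.1, -1.0, -0.000, 0.002, 0.011, 255],
0.1292609934218264
top top face: tilt_x 0.3 tilt_y -1.0 deg, n 0.0496 (want .048) x[-0.059 0.060] y[-0.029 0.027]
  near side yaw -0.3 deg y@0 -0.0286 (want -.028) n pct [0.003 0.039]
side top face: tilt_x 0.3 tilt_y -1.2 deg, n 0.0492 (want .048) x[-0.058 0.059] y[-0.030 0.028]
  near side yaw -0.3 deg y@0 -0.0282 (want -.028) n pct [0.003 0.039]
t 8.05 tcp [0.5789 0.2043 0.2798] joints [-1.37  0.69  0.91  1.65  0.24  1.27 -1.91] F [ 0.3 -0.3 -3.1] w 0.0474
remaining mm 1.4 rot deg 0.6 rows 1
[1.0, 0.2, -1.0, -0.000, 0.002, 0.011, 255],
```

Every offset in the air is within 2 mm and about 1° of the start pose raised by 129 mm. Now straight down.

Call:
{"api": "play_rows", "payload": {"increments": [[1,-10,9,0,0.002,0.01,255],[0,-12,12,0,0,0,255],[0,-12,12,0,0,0,255],[0,-12,12,0,0,0,255],[0,0,0,0,0,0,255]]}}

```text
clock: 8.55
tcp_pos: [0.5785, 0.2057, 0.2078]
orientation: [2.339, 0.316, 0.126]
contact_force: [0.7, -0.1, -3.0]
grip_width: 0.0471
```

```bash
python3 -c "
from meas import *
steps(W(-.0205,.024,up=.015),Rt(1),5,255,d=15)"
```

```text
t 8.55 tcp [0.5785 0.2057 0.2078] joints [-1.34  0.77  0.87  1.7   0.2   1.16 -1.97] F [ 0.7 -0.1 -3. ] w 0.0471
remaining mm 41.1 rot deg 0.2 rows 3
[0.4, -9.7, 9.6, -0.000, 0.000, 0.001, 255],
[0.4, -9.7, 9.6, -0.000, 0.000, 0.001, 255],
[0.4, -9.7, 9.6, -0.000, 0.000, 0.001, 255],
```

Call:
{"api": "play_rows", "payload": {"increments": [[0.5,-10,10,0,0,0,255],[0.5,-10,10,0,0,0,255],[0,-6,6,0,0,0,255],[0,0,0,0,0,0,255],[0,0,0,0,0,0,255]]}}

```text
clock: 9.05
tcp_pos: [0.5798, 0.2058, 0.1673]
orientation: [2.338, 0.317, 0.126]
contact_force: [0.1, 0.3, -2.8]
grip_width: 0.0473
```

```bash
python3 -c "
from meas import *
steps(W(-.0205,.024,up=.0),Rt(1),5,255,d=15)"
```

```text
t 9.05 tcp [0.5798 0.2058 0.1673] joints [-1.33  0.82  0.84  1.72  0.18  1.1  -1.99] F [ 0.1  0.3 -2.8] w 0.0473
remaining mm 15.6 rot deg 0.3 rows 2
[-0.1, -5.7, 5.4, 0.000, 0.000, 0.002, 255],
[-0.1, -5.7, 5.4, 0.000, 0.000, 0.002, 255],
```

Call:
{"api": "play_rows", "payload": {"increments": [[0,-4.5,4,0,0,0,255],[0,-3,2.5,0,0,0,255],[0,0,0,0,0,0,255],[0,0,0,0,0,0,255]]}}

```text
clock: 9.45
tcp_pos: [0.5803, 0.2069, 0.1579]
orientation: [2.339, 0.316, 0.129]
contact_force: [-1.0, 0.6, -3.5]
grip_width: 0.0476
```

```bash
python3 -c "
from meas import *
steps(W(-.0205,.024,up=.0),Rt(1),5,255,d=15)"
```

```text
t 9.45 tcp [0.5803 0.2069 0.1579] joints [-1.32  0.83  0.84  1.72  0.17  1.09 -2.  ] F [-1.   0.6 -3.5] w 0.0476
remaining mm 6.3 rot deg 0.2 rows 1
[-1.1, -4.0, 4.8, -0.000, -0.001, 0.003, 255],
```

Call:
{"api": "play_rows", "payload": {"increments": [[-0.5,-2,2.5,0,0,0,255],[0,0,0,0,0,0,255],[0,0,0,0,0,0,255]]}}

```text
clock: 9.75
tcp_pos: [0.5801, 0.2065, 0.1549]
orientation: [2.339, 0.316, 0.13]
contact_force: [-0.4, -0.0, -3.0]
grip_width: 0.0471
```

Call:
{"api": "play_rows", "payload": {"increments": [[0,-2,2,0,0,0,255],[0,0,0,0,0,0,255],[0,0,0,0,0,0,255]]}}

```text
clock: 10.05
tcp_pos: [0.5801, 0.2065, 0.1519]
orientation: [2.34, 0.316, 0.13]
contact_force: [-0.4, 0.1, -2.6]
grip_width: 0.0473
```

```bash
python3 -c "
from meas import *
steps(W(-.0205,.024,up=.0),Rt(1),5,255,d=15)"
```

```text
t 10.05 tcp [0.5801 0.2065 0.1519] joints [-1.32  0.84  0.83  1.72  0.17  1.08 -2.  ] F [-0.4  0.1 -2.6] w 0.0473
remaining mm 0.8 rot deg 0.2 rows 1
[-0.8, -0.0, 0.3, -0.001, -0.001, 0.002, 255],
```

Call:
{"api": "play_rows", "payload": {"increments": [[0,-0.8,0.8,0,0,0,255],[0,0,0,0,0,0,255]]}}

```text
clock: 10.25
tcp_pos: [0.5802, 0.2064, 0.1508]
orientation: [2.339, 0.315, 0.13]
contact_force: [-0.1, 0.2, -4.0]
grip_width: 0.0472
```

Call:
{"api": "play_rows", "payload": {"increments": [[0,-0.8,0.8,0,0,0,255],[0,0,0,0,0,0,255]]}}

```text
clock: 10.45
tcp_pos: [0.5804, 0.2062, 0.1505]
orientation: [2.339, 0.315, 0.13]
contact_force: [-0.3, 0.1, -3.7]
grip_width: 0.0475
```

```bash
python3 -c "
from meas import *
steps(W(-.0205,.024,up=.0),Rt(1),5,255,d=15)
meas(0)"
```

```text
t 10.45 tcp [0.5804 0.2062 0.1505] joints [-1.32  0.84  0.83  1.72  0.17  1.07 -2.01] F [-0.3  0.1 -3.7] w 0.0475
remaining mm 1.5 rot deg 0.1 rows 1
[-1.0, 0.7, -1.0, 0.000, -0.001, 0.002, 255],
top top face: tilt_x -0.2 tilt_y -0.5 deg, n 0.0487 (want .048) x[-0.059 0.059] y[-0.027 0.029]
  near side yaw 0.6 deg y@0 -0.0267 (want -.028) n pct [-0.013  0.038]
side top face: tilt_x -1.0 tilt_y -0.4 deg, n 0.0486 (want .048) x[-0.060 0.061] y[-0.027 0.029]
  near side yaw 1.0 deg y@0 -0.0263 (want -.028) n pct [-0.013  0.039]
```

Call:
{"api": "play_rows", "payload": {"increments": [[0,-1,0.8,0,0,0,255],[0,0,0,0,0,0,255]]}}

```text
clock: 10.75
tcp_pos: [0.5805, 0.2063, 0.1505]
orientation: [2.338, 0.314, 0.131]
contact_force: [-0.6, 0.6, -3.4]
grip_width: 0.0474
```

Call:
{"api": "play_rows", "payload": {"increments": [[0,-1.2,0.8,0,0,0,255],[0,0,0,0,0,0,255]]}}

```text
clock: 10.95
tcp_pos: [0.5806, 0.2064, 0.1505]
orientation: [2.336, 0.313, 0.131]
contact_force: [-0.4, 0.2, -2.5]
grip_width: 0.0475
```

Call:
{"api": "play_rows", "payload": {"increments": [[0,-2,2,0,0,0,255],[0,0,0,0,0,0,255]]}}

```text
clock: 11.15
tcp_pos: [0.5808, 0.2065, 0.1507]
orientation: [2.334, 0.312, 0.131]
contact_force: [-0.4, 0.7, -3.3]
grip_width: 0.0476
```

```bash
python3 -c "
from meas import *
steps(W(-.0205,.024,up=.0),Rt(1),5,255,d=15)
meas(0)"
```

```text
t 11.15 tcp [0.5808 0.2065 0.1507] joints [-1.32  0.85  0.83  1.72  0.17  1.08 -2.01] F [-0.4  0.7 -3.3] w 0.0476
remaining mm 1.7 rot deg 0.3 rows 1
[-1.4, 0.7, -0.7, 0.005, -0.001, -0.000, 255],
top top face: tilt_x 0.2 tilt_y -0.0 deg, n 0.0487 (want .048) x[-0.060 0.059] y[-0.027 0.029]
  near side yaw -0.0 deg y@0 -0.0261 (want -.028) n pct [-0.003  0.039]
side top face: tilt_x -1.2 tilt_y 0.1 deg, n 0.0488 (want .048) x[-0.060 0.061] y[-0.026 0.030]
  near side yaw 1.3 deg y@0 -0.0258 (want -.028) n pct [-0.015  0.038]
```

The tool no longer advances at its start height and the top face is at 48.7 mm, so the pair is seated. I'll ease the grip, then open.

Call:
{"api": "play_rows", "payload": {"increments": [[0,0,0,0,0,0,255],[0,0,0,0,0,0,255],[0,0,0,0,0,0,255]], "force": 20}}

```text
clock: 11.55
tcp_pos: [0.581, 0.2065, 0.1504]
orientation: [2.334, 0.312, 0.131]
contact_force: [-1.9, 0.7, 3.6]
grip_width: 0.047
```

```bash
python3 -c "
from meas import *
steps(W(-.0205,.024,up=.0),Rt(1),5,255,d=15);print(r.get_obs()['moment'])"
```

```text
t 11.55 tcp [0.581  0.2065 0.1504] joints [-1.32  0.85  0.83  1.72  0.17  1.08 -2.01] F [-1.9  0.7  3.6] w 0.047
remaining mm 2.1 rot deg 0.3 rows 1
[-1.6, 0.8, -1.0, 0.005, -0.001, 0.000, 255],
[ 0.53450938  0.4540821  -0.19047268]
```

Call:
{"api": "play_rows", "payload": {"increments": [[0,0,0,0,0,0,105],[0,0,0,0,0,0,95],[0,0,0,0,0,0,80],[0,0,0,0,0,0,50],[0,0,0,0,0,0,20]]}}

```text
clock: 12.05
tcp_pos: [0.5815, 0.2058, 0.1496]
orientation: [2.333, 0.312, 0.132]
contact_force: [-0.0, -0.1, -0.3]
grip_width: 0.0782
```

Call:
{"api": "play_rows", "payload": {"increments": [[0,0,0,0,0,0,0],[0,0,0,0,0,0,0],[0,0,0,0,0,0,0]]}}

```text
clock: 12.35
tcp_pos: [0.5816, 0.2058, 0.1496]
orientation: [2.334, 0.312, 0.132]
contact_force: [-0.2, 0.4, -0.4]
grip_width: 0.0856
```

```bash
python3 -c "
from meas import *
steps(W(-.12,.024,up=.0),Rt(1),5,0,d=20)
meas(0)
for n in('side','top'):
    f=grab_frame(n);c=f['color'];cv2.imwrite(f'pics/{n}5.png',cv2.resize(c[90:230,210:340] if n=='side' else c[90:220,90:260],None,fx=4,fy=4,interpolation=cv2.INTER_CUBIC))"
```

```text
t 12.35 tcp [0.5816 0.2058 0.1496] joints [-1.32  0.85  0.83  1.72  0.17  1.07 -2.01] F [-0.2  0.4 -0.4] w 0.0856
remaining mm 101.6 rot deg 0.3 rows 6
[-0.3, 0.2, -16.9, 0.001, -0.000, -0.000, 0],
[-0.3, 0.2, -16.9, 0.001, -0.000, -0.000, 0],
[-0.3, 0.2, -16.9, 0.001, -0.000, -0.000, 0],
[-0.3, 0.2, -16.9, 0.001, -0.000, -0.000, 0],
[-0.3, 0.2, -16.9, 0.001, -0.000, -0.000, 0],
top top face: tilt_x 0.1 tilt_y -0.4 deg, n 0.0486 (want .048) x[-0.060 0.059] y[-0.026 0.029]
  near side yaw 0.3 deg y@0 -0.0260 (want -.028) n pct [-0.006  0.038]
side top face: tilt_x -1.0 tilt_y -0.1 deg, n 0.0485 (want .048) x[-0.059 0.062] y[-0.027 0.030]
  near side yaw 0.9 deg y@0 -0.0256 (want -.028) n pct [-0.015  0.039]
```

View pics/side5.png

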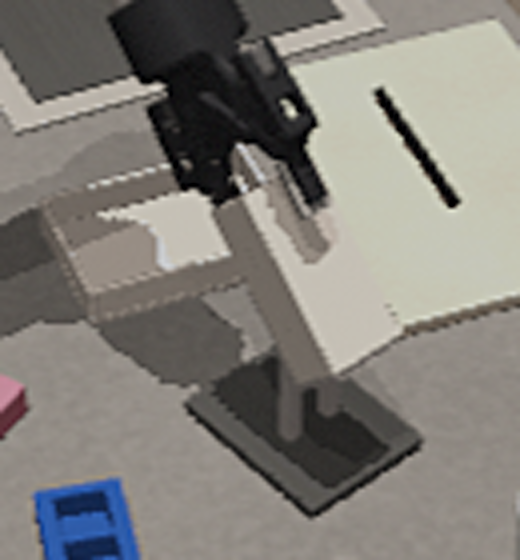

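View pics/top5.png

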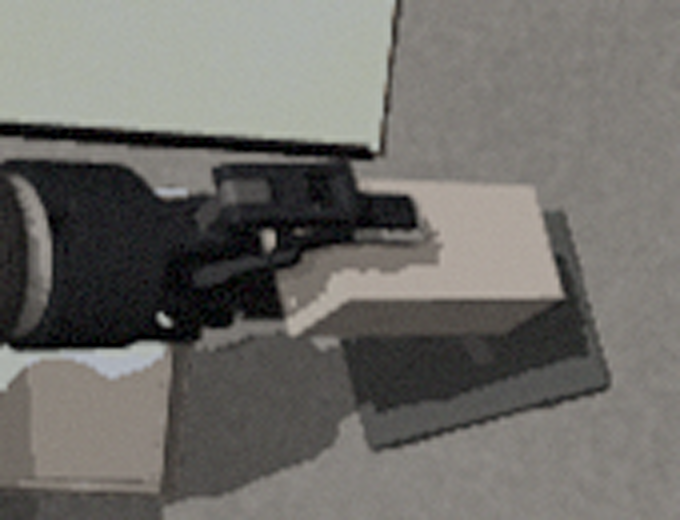

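The pair stayed put when the jaws opened: same place in both crops, edges in line. I'll back straight out along the fingers, slowly.

Call:
{"api": "play_rows", "payload": {"increments": [[0,0,-10,0,0,0,0],[0,0,-12,0,0,0,0],[0,0,0,0,0,0,0]]}}

```text
clock: 12.85
tcp_pos: [0.5772, 0.2225, 0.1666]
orientation: [2.334, 0.312, 0.132]
contact_force: [0.6, -0.2, 0.2]
grip_width: 0.0857
```

```bash
python3 -c "
from meas import *
steps(W(-.12,.024,up=.0),Rt(1),5,0,d=20)"
```

```text
t 12.85 tcp [0.5772 0.2225 0.1666] joints [-1.34  0.83  0.84  1.7   0.17  1.12 -2.01] F [ 0.6 -0.2  0.2] w 0.0857
remaining mm 77.5 rot deg 0.3 rows 4
[-0.5, 0.4, -19.4, 0.001, -0.000, -0.000, 0],
[-0.5, 0.3, -19.4, 0.001, -0.000, -0.000, 0],
[-0.5, 0.3, -19.4, 0.001, -0.000, -0.000, 0],
[-0.5, 0.3, -19.4, 0.001, -0.000, -0.000, 0],
```

Call:
{"api": "play_rows", "payload": {"increments": [[0,0,-14,0,0,0,0],[0,0,-15,0,0,0,0],[0,0,-18,0,0,0,0],[0,0,-20,0,0,0,0],[0,0,-30,0,0,0,0]]}}

```text
clock: 13.35
tcp_pos: [0.5568, 0.2903, 0.2382]
orientation: [2.332, 0.309, 0.127]
contact_force: [1.1, 0.4, 0.5]
grip_width: 0.0853
```

Call:
{"api": "play_rows", "payload": {"increments": [[0,0,-30,0,0,0,0],[0,0,-30,0,0,0,0],[0,0,0,0,0,0,0],[0,0,0,0,0,0,0],[0,0,0,0,0,0,0]]}}

```text
clock: 13.85
tcp_pos: [0.5441, 0.3393, 0.2862]
orientation: [2.336, 0.315, 0.135]
contact_force: [1.1, -0.2, 0.8]
grip_width: 0.0855
```

```bash
python3 -c "
from meas import *
o=r.get_obs();print(o['contact_force'],o['qvel'].round(3))
meas(0)
from go import *
for n in('side','top'):
    f=grab_frame(n);P=pts(f).reshape(-1,3)
    L=np.stack([P@ux-X0,P@uy-Y0,P@un-N0],-1)
    m=(L[:,0]<-.055)&(L[:,0]>-.066)&(abs(L[:,1])<.028)&(L[:,2]>.0)&(L[:,2]<.048)
    E=L[m]
    for a,b in((.003,.021),(.027,.045)):
        q=E[(E[:,2]>a)&(E[:,2]<b)];print(n,'upper end x',len(q),np.median(q[:,0]) if len(q) else '')
    s=L[(abs(L[:,0])<.05)&(L[:,1]<-.018)&(L[:,1]>-.04)&(L[:,2]>0)&(L[:,2]<.046)]
    for a,b in((.003,.021),(.027,.045)):
        q=s[(s[:,2]>a)&(s[:,2]<b)];print(n,'near side y',len(q),np.median(q[:,1]) if len(q) else '')
    c=f['color'];cv2.imwrite(f'pics/{n}6.png',cv2.resize(c[90:230,210:340] if n=='side' else c[90:220,90:260],None,fx=4,fy=4,interpolation=cv2.INTER_CUBIC))"
```

```text
[ 1.12717161 -0.19175877  0.75501584] [ 0.001  0.001  0.003  0.018  0.     0.001 -0.003]
top top face: tilt_x 0.4 tilt_y -0.0 deg, n 0.0486 (want .048) x[-0.060 0.058] y[-0.026 0.030]
  near side yaw 0.1 deg y@0 -0.0259 (want -.028) n pct [0.002 0.038]
side top face: tilt_x -1.4 tilt_y -0.7 deg, n 0.0486 (want .048) x[-0.060 0.062] y[-0.027 0.031]
  near side yaw 0.9 deg y@0 -0.0258 (want -.028) n pct [-0.014  0.039]
side upper end x 16 -0.060507007121921114
side upper end x 21 -0.05985582380113977
side near side y 138 -0.025573895009531722
side near side y 161 -0.02571238857918756
top upper end x 185 -0.060225166462769264
top upper end x 189 -0.06009279994255379
top near side y 150 -0.026029965322991178
top near side y 150 -0.02603145255682343
```

View pics/side6.png

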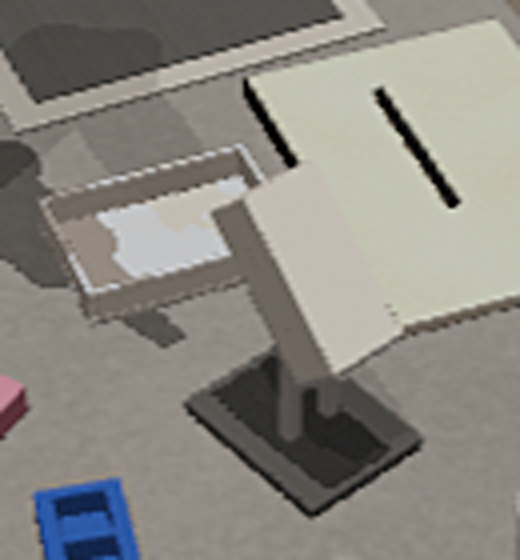

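View pics/top6.png

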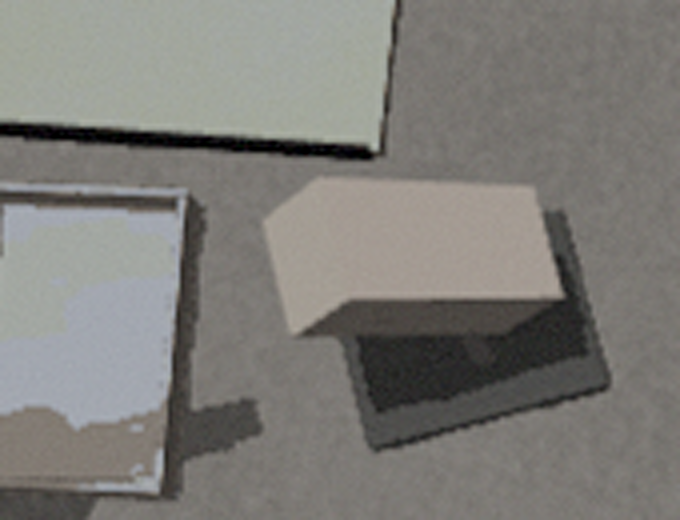

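The pair rests on its stand at crop side (310,270), top (420,240), with both trays flush and the arm clear. Everything is within about 2 mm of the start pose, so I'm handing in.

```bash
python3 -c "
from bench import r
print(r.hand_in())"
```

```text
the job is handed in; nothing more can be done
None
```

I gripped the closed pair by its overhanging upper end at 60 N and lifted it about 130 mm. I turned it half round about its length in the air and set it back straight down on the same stand. Then I let go, backed the arm out clear and handed in at about 14 s.

**Final checks that passed:** in both camera views the pair rests within about 2 mm of its starting pose (x about 0, y about 2 mm across the slope). The top face is 48.6 mm off the board (48 expected). The end and side faces of the two trays agree within 1 mm.

**Checks that disagreed or were missing:**
- **Touchdown:** the force reading showed no clear contact until I eased the grip to 20 N. I judged seating from the tool stopping and from the camera.
- **Tilt:** the side camera read about 1° of tilt and yaw that the top camera did not.
- **Balls:** they are hidden, so I could not see them. That they are in the fresh tray's pockets is inferred from the completed half turn, the rims staying together and nothing seen falling out.

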